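# Draw the round pick bowl out of its stand and set it on the coaster

## Robot

A 6-joint arm with a two-finger parallel gripper is mounted at the origin on the work surface. World frame = base frame: x ahead of the robot, y to its left, z up, the work surface at z = 0. Lengths are in mm, angles in rad, forces in N, time in s.
With the tool pointing down it reaches from about 400 to 925 mm from the base axis. Payload 12.5 kg.
Tool frame: the origin (TCP) lies at the very end of the fingers, on their centre line; the grasp point (between the pads) lies 19 mm behind it (env.grip_point_offset is the distance from the TCP to the grasp point, in mm); z points along the fingers, y is the direction in which the jaws open and shut (so a half turn about z gives the same grasp; the last joint's range is limited). The gripper opens to 95 mm and grips with 3 to 60 N. Pads are 20 mm wide; open, the fingers measure 119 mm over their backs; the gripper's body (75 mm by 180 mm) begins 59 mm behind the grasp point.
Start: joints at [1.04, 0.491, 1.559, -0, 1.092, -0.106], TCP at [257.574, 569.479, 184.861] pointing down, gripper open.
Joint ranges: [-3.1, 3.1], [-0.84, 2.19], [0.05, 2.79], [-1.13, 4.28], [0.06, 2.93], [-2.69, 2.69]. Speed limits (rad/s): [2.22, 2.22, 2.79, 3.14, 3.14, 3.14].

## Interface

Orientations are given as [roll, pitch, yaw] about the fixed x, y, z axes, in that order (R = Rz(yaw) Ry(pitch) Rx(roll)).
In Python, from cell import env gives the robot as it stands.
- The arm moves only by the tool drive_tool, never from a script. Its argument "commands" is a list of rows, each an object of numbers: "dx", "dy", "dz": the shift along the world's x, y, z in mm; "yaw": the turn about the world's z in degrees. In form: [{"dx": .., "dy": .., "dz": .., "yaw": ..}, ...]. A call has 1 to 5 rows; each row shifts and turns the commanded pose from where the row before left it; what a row does not reach is not made up. A row lasts 1/12 s, in which the tool goes at most 41.7 mm and 7.16 degrees, less where a joint would pass 70% of its speed; a pose out of reach is approached as far as the arm can. A call with a gripper value outside its range is refused whole. "grip" is the opening, from 0 (shut) to 1 (fully open), set as the call begins (left out, the last holds). The fingers move at their own pace and stop on an object; the grip force is fixed at half the most. Time passes only in rows, so rows that do not move let the fingers close. It gives the time, the measured TCP pose, the force and the opening at its end, in the units of the state.
- env.state(): the state, without advancing time (a new reading comes with each control period).
- env.read_camera(name): name is "scene" or "top"; returns the picture (400x640x3 uint8, red, green, blue); there is no depth.
- env.calibration(name): a dict with "intrinsics" (3x3 intrinsics, pixels), "rvec" (rotation vector, rad) and "tvec" (3), from world to camera coordinates, as OpenCV has them. Camera axes: x right, y down, z forward; pixel columns grow to the right and rows downward; lengths in mm; the calibration is good to about 2 mm. A picture is of the moment at which its call begins. calibration takes no time and is no camera call.
- env.job_done(): hands the job in, once; it reports no verdict.
Trained networks look in the newest picture that a camera, given by its name, has taken for a name from the list of things; names that differ only in an ending like _2 or _b are one class to them, and where a whole thing is asked for, a point or a joint stands for the part that bears it (a point fixed in the world has none). Each returns a list of dicts, best first, with "conf" (0 to 1); they miss things now and then, are a little off and sometimes report something else, mostly with a low value. They report only what shows in the picture. A call takes as long as a camera call. They do not tell look-alikes from the thing itself.
- env.trace(query, camera): "pixels" (400x640 bool, what is visible of it) and "pixel" ([column, row] in pixels, amid what is visible of it).
- env.place_of(query, camera): "pixel" ([column, row] in pixels: a listed point, or the origin of a listed thing).
The state is a dict: "t": time; "joints": joint angles; "qvel": joint speeds; "tau": joint torques, N m; "eef_pos": TCP position; "tcp_rot": TCP orientation; "ft_force": force on the tool from outside, world axes, zero at the start; "moment": the same for the moment, N m; "opening": opening from 0.0 (shut) to 1.0 (fully open).
Only numpy, scipy, OpenCV 4.12 (cv2) and the standard library are available. Lean on these libraries where they do the work, as an engineer would, in place of code of your own. Each camera call takes 0.05 s, during which the arm holds its last target.

## Task

The round white ceramic pick bowl is stuck snugly in its heavy round steel stand. Draw it straight up out of the stand without lifting, tipping or shoving the stand, and set it down upright, not dropped, in the middle of the round cork coaster. Leave the square dish and its square stand alone.

Things in the scene. Friction and masses are not known exactly. Their poses are not given: they have to be found in the camera images.
- pick_bowl: Round white ceramic bowl, 60 mm tall, about 0.12 kg. Origin: centre of its underside, z up. Its upper 34 mm is a straight round collar, 58 mm outside, wall 4 mm, open at the top, free all round to grip from above; its lower 26 mm a straight foot 43 mm across, at the start nested in the stand: origin 22 mm and top 82 mm above the table. Clear of the stand once raised 26 mm.
- stand: Heavy round steel stand, loose on the table, 0.75 kg, 48 mm tall: a flared foot 90 mm across, 16 mm tall, and on it a round socket 57 mm outside, 49 mm inside; the bowl's collar rests on its rim. Three sprung rubber pads inside drag on the bowl's foot with a few newtons (under the stand's weight) for the first 21 mm of lift. Origin: centre of its underside, z up.
- coaster: Round cork coaster, 100 mm diameter, 6 mm thick, fixed flat on the table. Origin: centre of its underside (its top is 6 mm higher). A square cork mat, 100 mm, lies elsewhere on the table and is not the target.
- square_stack: The bystander stack of the same materials but square: a white ceramic dish 60 x 60 mm seated in a square steel stand with a 90 x 90 mm foot, 82 mm tall in all, loose on the table, 0.9 kg. Origin: centre of its underside. To be left alone.
Not all that is in view belongs to the job. What is shaped like the pick_bowl but orange or turquoise is not meant.

How it is judged (in metres and radians):
On the way:
1. the bowl has been drawn straight up clear of the stand (raised 30 mm in it, still above it) (z of pick_bowl in the frame of stand above 0.052 m and horizontal distance between pick_bowl and stand below 0.03 m).
At the end, for the whole second after the job is handed in: The round bowl stands upright (within 10 degrees) and at rest with its foot on the round coaster, its centre within 20 mm of the coaster's centre; the stand still stands upright on the table within 40 mm of where it was, and the square stack is within 20 mm of where it was (horizontal distance between pick_bowl and coaster below 0.02 m and z of pick_bowl in the frame of coaster between 0.002 and 0.011 m and angle between each of pick_bowl, stand's own z axis and vertical below 0.18 rad and linear speed of pick_bowl below 0.03 m/s and height (world z) of stand below 0.008 m and distance of stand from where it was at the start of the episode below 0.04 m and distance of square_stack from where it was at the start of the episode below 0.02 m); the robot touches nothing.
It fails at once if the steel stand is lifted more than 12 mm or tipped more than 11 degrees (height (world z) of stand above 0.012 m or angle between stand's own z axis and vertical above 0.2 rad).
It fails at once if the steel stand is shoved more than 40 mm (distance of stand from where it was at the start of the episode above 0.04 m).
It fails at once if the bowl is tipped more than 30 degrees (angle between pick_bowl's own z axis and vertical above 0.52 rad).
It fails at once if the bowl is dropped (falls free from more than about 10 mm) (contact force between the fingers and pick_bowl below 0.1 N and linear speed of pick_bowl above 0.45 m/s).
It fails at once if the square stack is moved more than 20 mm (distance of square_stack from where it was at the start of the episode above 0.02 m).
It also fails if it takes over 40 s, if anything falls off the work surface, if the arm or the gripper's body presses on something with over 40 N, if the wrist force passes 120 N, or if a joint passes its speed limit or range.

## Working session

There is one attempt and no reset: what is moved stays moved. The work goes in short steps, Python scripts to look and compute and a tool call to move; the robot and the scene stay as the last step left them, time stands still between calls to the robot, and variables do not carry over. Pictures are saved under pics/ and viewed, and the job is handed in when it is done.

Besides the shell and the picture viewer there is one more tool, called after ">>>" in YAML: its name, and indented under it one key for each argument. drive_tool: Moves the arm, as the interface text tells. Its arguments: {"type":"object","properties":{"commands":{"type":"array"},"grip":{"type":"number"}},"required":["commands"]}

```bash
mkdir -p pics; ls; python3 - <<'E'
from cell import env
import cv2
for n in("scene","top"):
    im=env.read_camera(n); cv2.imwrite(f"pics/{n}0.png",im[:,:,::-1])
    print(n,env.calibration(n))
    for q in("pick_bowl","stand","coaster","square_stack"):
        print(q,[(r["pixel"],round(r["conf"],2)) for r in env.place_of(q,n)],[(r["pixel"],r["pixels"].sum(),round(r["conf"],2)) for r in env.trace(q,n)])
print(env.state())
E
```

```text
pics
scene {'intrinsics': array([[438.30852234,   0.        , 316.55128243],
       [  0.        , 438.30852234, 202.30125036],
       [  0.        ,   0.        ,   1.        ]]), 'rvec': array([ 1.86055878,  1.69416972, -0.62599461]), 'tvec': array([ -75.85706273, -361.2982569 , 1278.77425553])}
pick_bowl [([416.4, 184.7], 0.98), ([373.4, 192.1], 0.76), ([351.3, 161.1], 0.65)] [([355.9, 148.9], np.int64(674), 0.65), ([420.1, 170.0], np.int64(762), 0.6)]
stand [([374.2, 195.6], 0.85), ([406.9, 250.8], 0.7)] [([370.0, 198.2], np.int64(780), 0.59)]
coaster [([406.8, 253.2], 0.96)] [([406.9, 254.5], np.int64(1665), 0.69)]
square_stack [([236.8, 201.0], 0.96)] [([233.5, 193.5], np.int64(1990), 0.76), ([406.3, 253.1], np.int64(1676), 0.3)]
top {'intrinsics': array([[399.95491253,   0.        , 325.17497278],
       [  0.        , 399.95491253, 203.44558669],
       [  0.        ,   0.        ,   1.        ]]), 'rvec': array([ 2.14101086, -2.17981822,  0.16873791]), 'tvec': array([ 21.73742061, 521.06918591, 646.78538345])}
pick_bowl [([179.4, 252.6], 0.86), ([243.5, 230.0], 0.76), ([254.
[... 330 characters left out ...]
 229.5], 0.43)] [([421.4, 234.8], np.int64(2948), 0.56)]
{'t': 0.9, 'joints': array([ 1.04040230e+00,  4.90857783e-01,  1.55889591e+00,  7.89156121e-07,
        1.09170388e+00, -1.05595758e-01]), 'qvel': array([-0.00071749,  0.00280504,  0.00067713, -0.00012705,  0.001018  ,
        0.00043086]), 'tau': array([-8.14897412e-04, -6.12476420e+01, -2.58412385e+01,  6.94067264e-02,
        4.46760398e-02, -2.84249586e-05]), 'eef_pos': array([257.57333162, 569.48053494, 184.88859144]), 'tcp_rot': array([3.14145826e+00, 1.35403383e-05, 2.71679402e+00]), 'ft_force': array([-0.19253823, -0.60207145,  0.08088508]), 'moment': array([ 0.03218612, -0.01975349,  0.03539586]), 'opening': 1.000386793874085}
```

View pics/scene0.png

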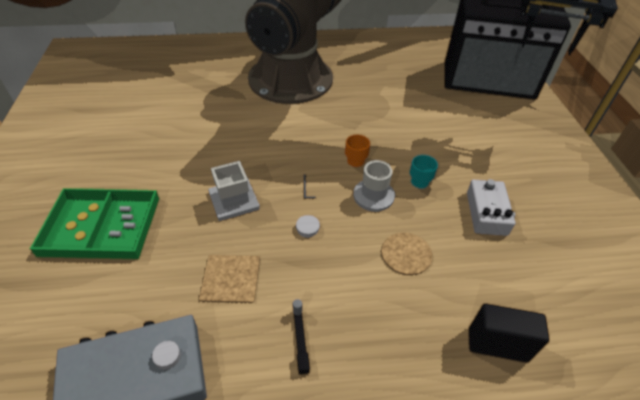

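View pics/top0.png

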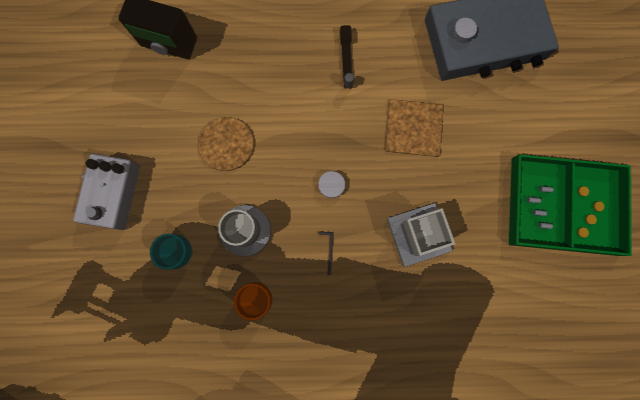

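The scene view shows the white bowl in its round stand, with the rim at about (378,170). In the top view the rim is at about (238,227) and the stand foot at about (246,230). The round coaster is at (226,143). Orange (253,300) and turquoise (170,251) cups stand close by.

```bash
cat > h.py <<'E'
import numpy as np,cv2
from cell import env
def unproj(n,px,z):
    c=env.calibration(n);K=c["intrinsics"];R=cv2.Rodrigues(c["rvec"])[0];t=c["tvec"]
    d=R.T@np.linalg.inv(K)@np.array([px[0],px[1],1.]);o=-R.T@t
    return (o+d*(z-o[2])/d[2]).round(1)
def proj(n,p):
    c=env.calibration(n);return cv2.projectPoints(np.array(p,float).reshape(-1,3),c["rvec"],c["tvec"],c["intrinsics"],None)[0].reshape(-1,2)
def circ(x,y,r,z):
    a=np.linspace(0,2*np.pi,60);return np.c_[x+r*np.cos(a),y+r*np.sin(a),0*a+z]
def overlay(n,im,cs,box,s,fn):
    x0,y0,x1,y1=box
    b=cv2.resize(im[y0:y1,x0:x1,::-1],None,fx=s,fy=s,interpolation=cv2.INTER_CUBIC)
    for (c,col) in cs:
        p=((proj(n,circ(*c))-[x0,y0]+.5)*s).astype(int); cv2.polylines(b,[p],True,col,1)
    cv2.imwrite(fn,b)
E
python3 - <<'E'
from h import *
for n,P in {"top":[("rim",(238.5,227),82),("stand",(246,230.3),0),("coaster",(226.5,143.3),6),("turq",(170,251),60),("orange",(253.5,300),60),("turq0",(179.4,252.6),0),("sq",(430,232),82)],
 "scene":[("rim",(378,170),82),("stand",(375,195.6),0),("coaster",(406.8,253.5),6),("turq",(424,163),60),("orange",(357.5,143),60)]}.items():
    for q,px,z in P: print(n,q,unproj(n,px,z))
b=unproj("top",(238.5,227),82);c=unproj("top",(226.5,143.3),6)
G=(0,255,0)
for n,box,s in(("top",(140,100,300,220+40),4),("scene",(330,120,450,280),4)):
    im=cv2.imread(f"pics/{n}0.png")[:,:,::-1]
    overlay(n,im,[((b[0],b[1],29,82),G),((b[0],b[1],45,0),(0,0,255)),((c[0],c[1],50,6),(255,0,0))],box,s,f"pics/ov_{n}.png")
E
```

```text
top rim [480. 150.  82.]
top stand [480.5 152.8   0. ]
top coaster [638. 188.   6.]
top turq [445.1 263.4  60. ]
top orange [365.5 129.5  60. ]
top turq0 [443.5 268.8   0. ]
top sq [ 466.7 -151.3   82. ]
scene rim [482.4 154.1  82. ]
scene stand [479.5 158.3   0. ]
scene coaster [643.4 189.7   6. ]
scene turq [446.5 266.5  60. ]
scene orange [368.9 131.7  60. ]
```

```bash
python3 -c "
import cv2,numpy as np
a=cv2.imread('pics/ov_top.png');print(a.shape)
b=cv2.imread('pics/ov_scene.png');print(b.shape)"
```

```text
(640, 640, 3)
(640, 480, 3)
```

View pics/ov_top.png

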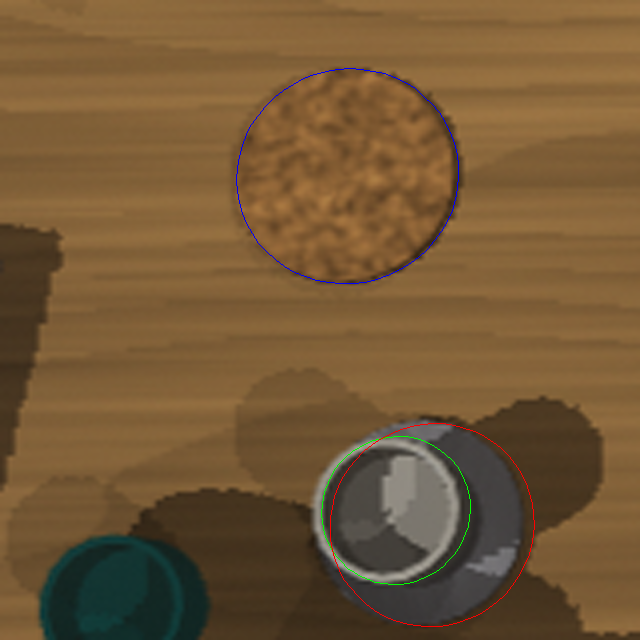

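View pics/ov_scene.png

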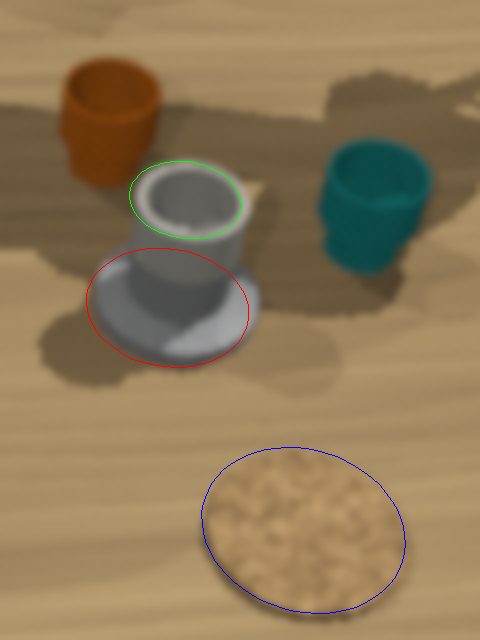

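Bowl at about (481,153.5) and coaster at about (640.5,189). The jaw axis is currently at about 66°, which clears both cups, so I don't need to turn it.

>>> drive_tool:
  commands:
    - {"dx":12,"dy":-20,"dz":0,"yaw":0}
    - {"dx":18,"dy":-34,"dz":0,"yaw":0}
    - {"dx":18,"dy":-34,"dz":0,"yaw":0}
    - {"dx":18,"dy":-34,"dz":0,"yaw":0}
    - {"dx":18,"dy":-34,"dz":0,"yaw":0}
  grip: 1

```text
t: 1.32
eef_pos: [341.9, 412.0, 184.9]
tcp_rot: [3.141, 0.0, 2.717]
ft_force: [0.9, 0.1, -0.8]
opening: 0.997
```

>>> drive_tool:
  commands:
    - {"dx":18,"dy":-34,"dz":0,"yaw":0}
    - {"dx":18,"dy":-34,"dz":0,"yaw":0}
    - {"dx":18,"dy":-34,"dz":0,"yaw":0}
    - {"dx":18,"dy":-34,"dz":0,"yaw":0}
    - {"dx":18,"dy":-34,"dz":0,"yaw":0}

```text
t: 1.73
eef_pos: [432.1, 241.8, 185.1]
tcp_rot: [3.141, 0.0, 2.717]
ft_force: [0.1, 1.1, -0.4]
opening: 0.998
```

>>> drive_tool:
  commands:
    - {"dx":18,"dy":-30,"dz":0,"yaw":0}
    - {"dx":18,"dy":-30,"dz":0,"yaw":0}
    - {"dx":13,"dy":-30,"dz":0,"yaw":0}
    - {"dx":0,"dy":0,"dz":0,"yaw":0}
    - {"dx":0,"dy":0,"dz":0,"yaw":0}

```text
t: 2.15
eef_pos: [481.1, 152.2, 184.8]
tcp_rot: [3.141, -0.0, 2.714]
ft_force: [-0.8, -0.2, -0.3]
opening: 0.999
```

>>> drive_tool:
  commands:
    - {"dx":0,"dy":1,"dz":-30}
    - {"dx":0,"dy":0,"dz":-35}
    - {"dx":0,"dy":0,"dz":-25}
    - {"dx":0,"dy":0,"dz":0}

```text
invalid input
```

```bash
python3 - <<'E'
from h import *
G=(0,255,0)
e=env.state()["eef_pos"];print(e)
a=[]
for n,box in(("top",(180,150,330,300)),("scene",(310,90,460,240))):
    im=env.read_camera(n); overlay(n,im,[((e[0],e[1],29,82),G)],box,2.6,f"pics/a_{n}.png"); a.append(cv2.imread(f"pics/a_{n}.png"))
cv2.imwrite("pics/a.png",np.hstack(a))
E
```

```text
[481.07315742 152.22987375 184.81823754]
```

View pics/a.png

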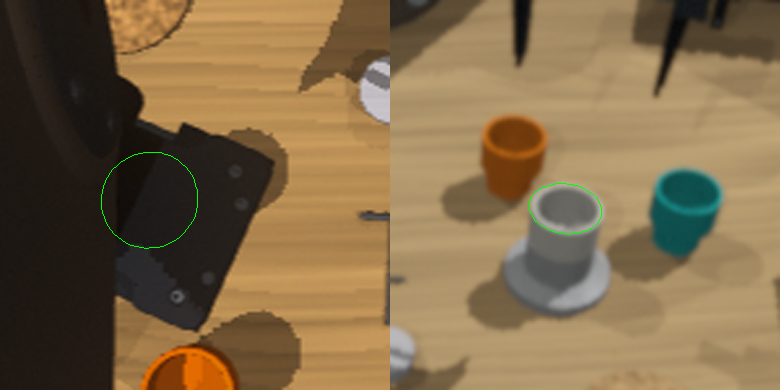

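The scene view shows the predicted rim circle (green) matching the actual rim to within 1–2 px. The fingers are still high. The last move was refused because it left out yaw, so I'll resend it with all the keys.

>>> drive_tool:
  commands:
    - {"dx":0,"dy":1,"dz":-30,"yaw":0}
    - {"dx":0,"dy":0,"dz":-35,"yaw":0}
    - {"dx":0,"dy":0,"dz":-28,"yaw":0}
    - {"dx":0,"dy":0,"dz":0,"yaw":0}
    - {"dx":0,"dy":0,"dz":0,"yaw":0}

```text
t: 2.67
eef_pos: [479.8, 155.4, 91.6]
tcp_rot: [-3.14, -0.002, 2.718]
ft_force: [0.9, 0.1, 0.2]
opening: 0.998
```

```bash
python3 - <<'E'
from h import *
G=(0,255,0)
e=env.state()["eef_pos"];print(e)
im=env.read_camera("scene"); overlay("scene",im,[((e[0],e[1],29,82),G),((e[0],e[1],47.5,e[2]),(0,0,255))],(310,90,460,240),4,f"pics/b.png")
E
```

```text
[479.78003264 155.40671379  91.59969725]
```

View pics/b.png

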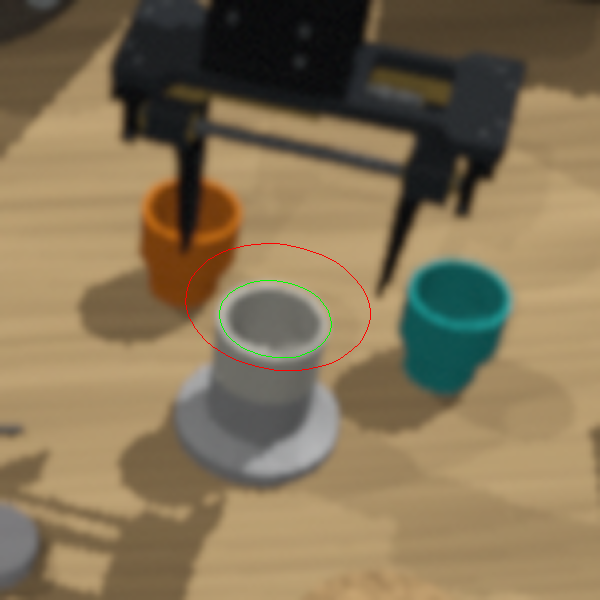

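```bash
python3 - <<'E'
from h import *
for e,c,s,t in ((np.array([481.07,152.23,184.8]),(310,90),2.6,[(518-390,65),(657-390,95)]),(np.array([479.8,155.4,91.6]),(310,90),4,[(185,250),(382,292)])):
    a=2.717-np.pi/2
    d=np.array([np.cos(a),np.sin(a),0])
    for h in(47.5,59.5):print("pred",h,proj("scene",[e-d*h,e+d*h]).round(1).tolist())
    P=[np.array(p)/s+c for p in t]
    print("obs",[p.round(1) for p in P]); print("at tcp z:",[unproj("scene",p,e[2]) for p in P])
im=env.read_camera("top");cv2.imwrite("pics/top1.png",cv2.resize(im[100:300,120:380,::-1],None,fx=3,fy=3))
st=env.state();print(st["eef_pos"],st["joints"],st["qvel"])
im=env.read_camera("scene");cv2.imwrite("pics/sc1.png",cv2.resize(im[0:240,240:520,::-1],None,fx=2.5,fy=2.5,interpolation=cv2.INTER_CUBIC))
E
```

```text
pred 47.5 [[359.5, 125.3], [408.2, 136.1]]
pred 59.5 [[353.5, 124.0], [414.6, 137.5]]
obs [array([359.2, 115. ]), array([412.7, 126.5])]
at tcp z: [array([429.4, 113.9, 184.8]), array([473.1, 211. , 184.8])]
pred 47.5 [[356.7, 160.4], [401.6, 171.1]]
pred 59.5 [[351.2, 159.1], [407.4, 172.5]]
obs [array([356.2, 152.5]), array([405.5, 163. ])]
at tcp z: [array([435.6, 115.1,  91.6]), array([476.1, 212.4,  91.6])]
[481.18102423 155.30530189  93.36994107] [ 1.81422907e-01  4.46294898e-01  1.94887114e+00  1.82306906e-04
  7.44468840e-01 -9.65784480e-01] [-0.00589248 -0.01476324 -0.00163098  0.00077686 -0.00555754  0.0005083 ]
```

View pics/top1.png

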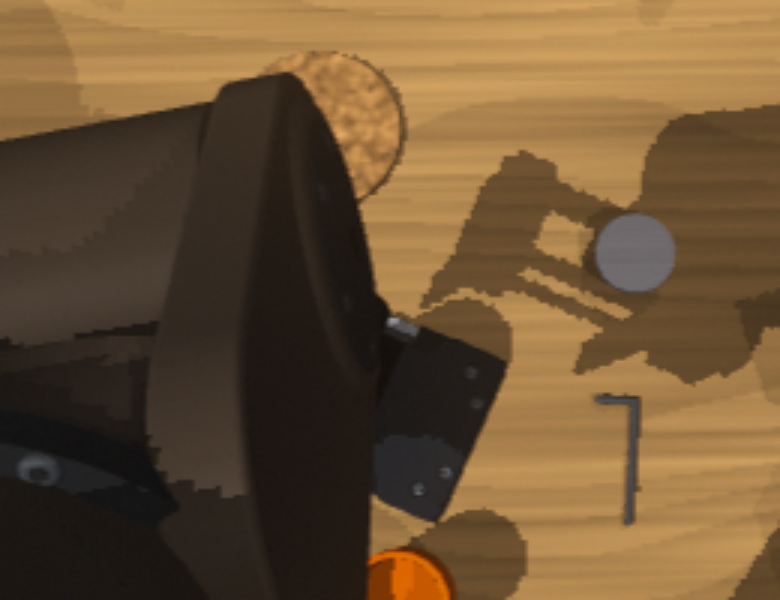

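View pics/sc1.png

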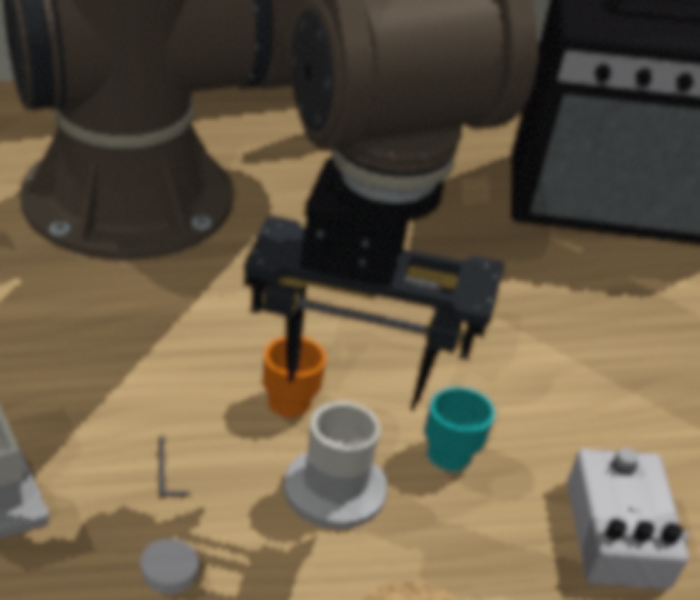

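```bash
python3 - <<'E'
from h import *
im=cv2.imread("pics/sc1.png")
st=env.state();e=st["eef_pos"];print(e)
a=st["tcp_rot"][2]-np.pi/2
d=np.array([np.cos(a),np.sin(a),0]);w=np.array([-d[1],d[0],0]);z=np.array([0,0,1])
def L(p,col,closed=False):
    q=((proj("scene",p)-[240,0]+.5)*2.5).astype(int); cv2.polylines(im,[q],closed,col,1)
L([e,e+z*300],(0,255,255))
for s in(-1,1): # fingers
    L([e+s*d*h+w*k for h,k in((47.5,-10),(47.5,10),(59.5,10),(59.5,-10))],(0,255,0),True)
    L([e+s*d*47.5,e+s*d*47.5+z*78],(0,255,0))
L([e+z*78+d*90*i+w*37.5*j for i,j in((1,1),(1,-1),(-1,-1),(-1,1))],(0,0,255),True)
L(circ(0,0,95,0),(255,0,255),True)
cv2.imwrite("pics/sc1o.png",im)
E
```

```text
[481.33098801 155.14779007  93.58535275]
```

View pics/sc1o.png

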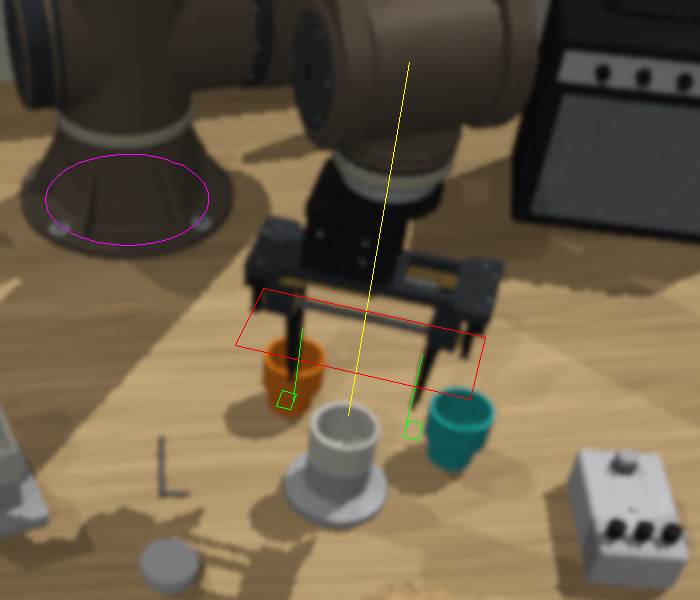

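```bash
python3 - <<'E'
from h import *
for z in(93,150,172,200,230): print(z,[unproj("top",p,z) for p in((288.3,220),(265.7,273),(277,246.5))])
# scene: same end of bar, corners approx in sc1 (262,218),(248,265) 
for z in(172,200,230): print(z,[unproj("scene",(x/2.5+240,y/2.5),z) for x,y in((268,218),(248,265),(503,265),(485,295))])
E
```

```text
93 [array([488.6,  71.2,  93. ]), array([408.4, 106. ,  93. ]), array([448.1,  88.8,  93. ])]
150 [array([483.1,  67.1, 150. ]), array([410.3,  98.7, 150. ]), array([446.4,  83.1, 150. ])]
172 [array([481. ,  65.6, 172. ]), array([411.1,  95.9, 172. ]), array([445.7,  80.9, 172. ])]
200 [array([478.3,  63.6, 200. ]), array([412. ,  92.3, 200. ]), array([444.9,  78.1, 200. ])]
230 [array([475.4,  61.4, 230. ]), array([413. ,  88.5, 230. ]), array([443.9,  75.1, 230. ])]
172 [array([313.1, 108.1, 172. ]), array([379.4,  81.5, 172. ]), array([395.2, 293.9, 172. ]), array([433.8, 267.4, 172. ])]
200 [array([354.9,  99.8, 200. ]), array([417.8,  74.6, 200. ]), array([432.7, 276. , 200. ]), array([469.4, 250.9, 200. ])]
230 [array([399.7,  91. , 230. ]), array([459. ,  67.2, 230. ]), array([473. , 256.9, 230. ]), array([507.5, 233.2, 230. ])]
```

The top view confirms xy: the body end sits at about (445,78) against (444,73) predicted. The fingertips look higher than reported, so I'll check again lower down, next to the bowl.

>>> drive_tool:
  commands:
    - {"dx":0,"dy":-1,"dz":-15,"yaw":0}
    - {"dx":0,"dy":0,"dz":-15,"yaw":0}
    - {"dx":0,"dy":0,"dz":-9,"yaw":0}
    - {"dx":0,"dy":0,"dz":0,"yaw":0}
    - {"dx":0,"dy":0,"dz":0,"yaw":0}

```text
t: 3.23
eef_pos: [480.9, 153.6, 53.6]
tcp_rot: [3.141, 0.0, 2.717]
ft_force: [-0.3, 0.3, 0.0]
opening: 0.998
```

```bash
python3 - <<'E'
from h import *
e=env.state()["eef_pos"];print(e)
im=env.read_camera("scene");cv2.imwrite("pics/c.png",cv2.resize(im[90:220,320:450,::-1],None,fx=4.5,fy=4.5,interpolation=cv2.INTER_CUBIC))
E
```

```text
[480.8878035  153.59193324  53.55389287]
```

View pics/c.png

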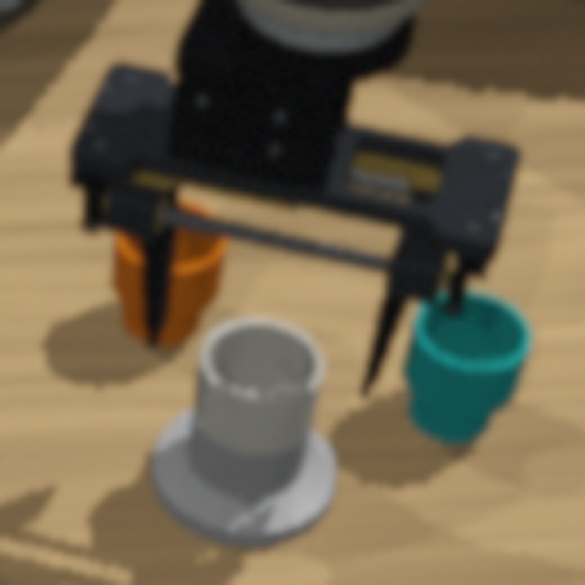

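The tips look level with the rim centre, at about (153,342) and (368,390), although z is reported as 53.6. Closing will show whether the pads make contact.

>>> drive_tool:
  commands:
    - {"dx":0,"dy":0,"dz":0,"yaw":0}
    - {"dx":0,"dy":0,"dz":0,"yaw":0}
    - {"dx":0,"dy":0,"dz":0,"yaw":0}
    - {"dx":0,"dy":0,"dz":0,"yaw":0}
    - {"dx":0,"dy":0,"dz":0,"yaw":0}
  grip: 0.55

```text
t: 3.7
eef_pos: [480.6, 153.5, 53.0]
tcp_rot: [3.141, 0.0, 2.717]
ft_force: [0.7, 0.6, 0.1]
opening: 0.709
```

```bash
python3 - <<'E'
from h import *
s=env.state();print(s["eef_pos"],s["opening"],s["ft_force"],s["moment"])
im=env.read_camera("scene");cv2.imwrite("pics/d.png",cv2.resize(im[90:220,320:450,::-1],None,fx=4.5,fy=4.5,interpolation=cv2.INTER_CUBIC))
E
```

```text
[480.62790061 153.49425978  53.04855349] 0.7088681528327928 [0.73276442 0.58874712 0.08344036] [-0.00576868  0.02147134  0.0424506 ]
```

View pics/d.png

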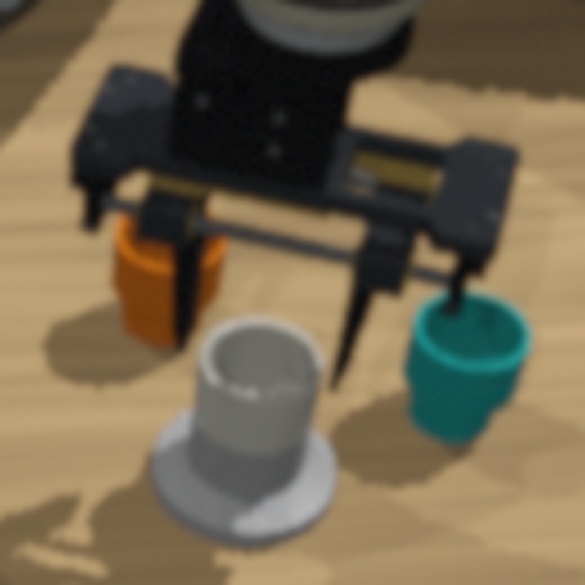

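>>> drive_tool:
  commands:
    - {"dx":0,"dy":0,"dz":0,"yaw":0}
    - {"dx":0,"dy":0,"dz":0,"yaw":0}
    - {"dx":0,"dy":0,"dz":0,"yaw":0}
    - {"dx":0,"dy":0,"dz":0,"yaw":0}
  grip: 0.5

```text
t: 4.08
eef_pos: [480.5, 153.5, 52.8]
tcp_rot: [3.142, -0.0, 2.717]
ft_force: [0.6, -1.2, 0.0]
opening: 0.501
```

```bash
python3 - <<'E'
from h import *
s=env.state();print(s["eef_pos"],s["opening"],s["ft_force"],s["moment"])
im=env.read_camera("scene");cv2.imwrite("pics/e.png",cv2.resize(im[90:220,320:450,::-1],None,fx=4.5,fy=4.5,interpolation=cv2.INTER_CUBIC))
E
```

```text
[480.535745   153.48395178  52.83245429] 0.5006998373820936 [ 0.60510296 -1.17094303  0.03167367] [-0.01890482 -0.01863859  0.02679664]
```

View pics/e.png

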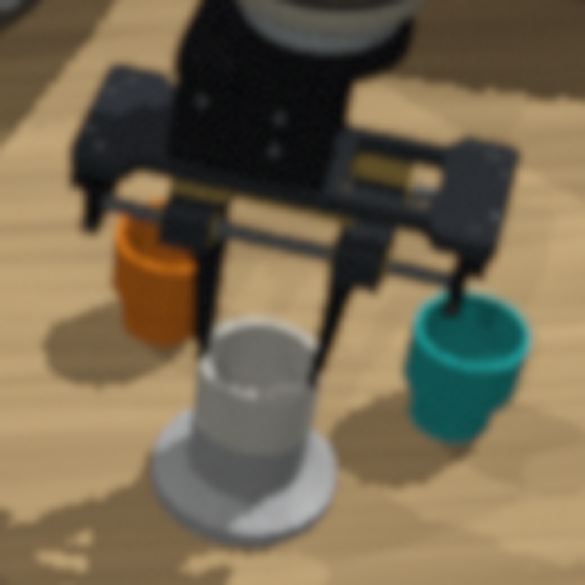

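```bash
python3 - <<'E'
from h import *
def P(n):
    c=env.calibration(n);return c["intrinsics"]@np.c_[cv2.Rodrigues(c["rvec"])[0],c["tvec"]]
def tri(a,b):
    X=cv2.triangulatePoints(P("top"),P("scene"),np.array(a,float).reshape(2,1),np.array(b,float).reshape(2,1)).ravel();X=X[:3]/X[3]
    print(X.round(1),(proj("top",X)-a).round(1),(proj("scene",X)-b).round(1))
f=lambda x,y:(x/2.5+240,y/2.5)
tri((288.3,220),f(250,262)); tri((265.7,273),f(268,220)); tri((277,246.5),f(259,241))
# sanity: bowl rim, coaster from initial pictures
tri((236.7,227),(378,170)); tri((226.5,143.3),(406.8,253.5))
im=env.read_camera("scene");cv2.imwrite("pics/e2.png",cv2.resize(im[140:210,350:420,::-1],None,fx=8,fy=8,interpolation=cv2.INTER_NEAREST))
E
```

```text
[474.5  63.3 243.9] [[-2.5 -0.3]] [[-1.3  0. ]]
[413.3  88.  237.3] [[-0.4 -0. ]] [[-0.2  0. ]]
[443.8  75.6 240. ] [[-1.3 -0.2]] [[-0.7  0. ]]
[480.3 154.1  79.9] [[-0.5 -0.1]] [[-0.3  0. ]]
[6.398e+02 1.905e+02 6.000e-01] [[-0.7 -0.1]] [[-0.5  0.1]]
```

View pics/e2.png

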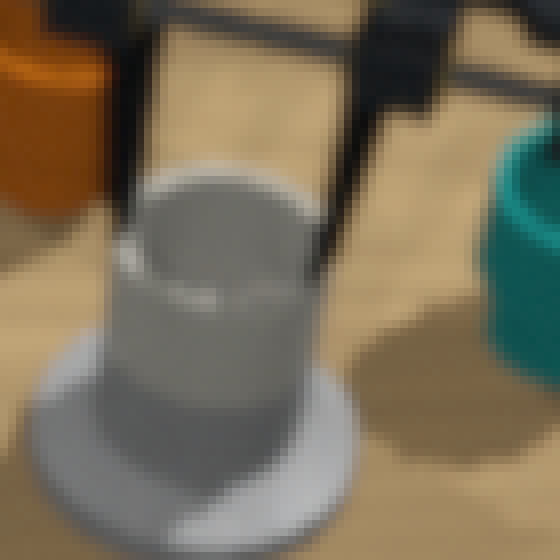

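The triangulated gripper body matches the reported xy exactly, (444,76), but sits too high. The jaws also shut to 47 mm above the rim without contact. So the real fingertips are about 30 mm higher than the reported TCP z. I'll raise, reopen and measure the offset.

>>> drive_tool:
  commands:
    - {"dx":0,"dy":0,"dz":12,"yaw":0}
    - {"dx":0,"dy":0,"dz":8,"yaw":0}
    - {"dx":0,"dy":0,"dz":0,"yaw":0}
  grip: 0.5

```text
t: 4.43
eef_pos: [481.3, 153.6, 74.2]
tcp_rot: [3.14, 0.002, 2.717]
ft_force: [0.1, 0.6, 0.2]
opening: 0.498
```

>>> drive_tool:
  commands:
    - {"dx":0,"dy":0,"dz":0,"yaw":0}
    - {"dx":0,"dy":0,"dz":0,"yaw":0}
    - {"dx":0,"dy":0,"dz":0,"yaw":0}
    - {"dx":0,"dy":0,"dz":0,"yaw":0}
    - {"dx":0,"dy":0,"dz":0,"yaw":0}
  grip: 1

```text
t: 4.85
eef_pos: [480.4, 153.4, 72.6]
tcp_rot: [-3.141, -0.0, 2.717]
ft_force: [-0.2, 0.3, 0.3]
opening: 0.795
```

>>> drive_tool:
  commands:
    - {"dx":0,"dy":0,"dz":0,"yaw":0}
    - {"dx":0,"dy":0,"dz":0,"yaw":0}
    - {"dx":0,"dy":0,"dz":0,"yaw":0}
  grip: 1

```text
t: 5.1
eef_pos: [480.6, 153.5, 72.8]
tcp_rot: [3.142, 0.0, 2.717]
ft_force: [-0.1, -0.1, 0.1]
opening: 0.977
```

```bash
python3 - <<'E'
from h import *
s=env.state();e=s["eef_pos"];print(e,s["opening"],env.grip_point_offset)
for e,t in ((np.array([480.9,153.6,53.6]),[(153,342),(368,390)]),):
  P=[np.array(p)/4.5+[320,90] for p in t];print(P)
  a=2.717-np.pi/2;d=np.array([np.cos(a),np.sin(a),0])
  for dz in(0,10,20,25,30,35):
    print(dz,[proj("scene",[e-d*h+[0,0,dz],e+d*h+[0,0,dz]]).round(1).tolist() for h in(47.5,53)])
E
```

```text
[480.60160032 153.4668462   72.80662091] 0.9767045834614597 18.8
[array([354., 166.]), array([401.77777778, 176.66666667])]
0 [[[354.4, 173.9], [397.9, 184.5]], [[352.0, 173.3], [400.5, 185.2]]]
10 [[[354.8, 170.5], [398.7, 181.2]], [[352.3, 169.9], [401.3, 181.8]]]
20 [[[355.2, 167.1], [399.5, 177.8]], [[352.7, 166.5], [402.1, 178.4]]]
25 [[[355.4, 165.4], [399.8, 176.1]], [[352.9, 164.8], [402.5, 176.7]]]
30 [[[355.6, 163.7], [400.2, 174.4]], [[353.1, 163.0], [402.9, 175.0]]]
35 [[[355.8, 161.9], [400.6, 172.6]], [[353.3, 161.3], [403.3, 173.3]]]
```

>>> drive_tool:
  commands:
    - {"dx":0,"dy":0,"dz":-15,"yaw":0}
    - {"dx":0,"dy":0,"dz":-15,"yaw":0}
    - {"dx":0,"dy":0,"dz":-12,"yaw":0}
    - {"dx":0,"dy":0,"dz":0,"yaw":0}
    - {"dx":0,"dy":0,"dz":0,"yaw":0}
  grip: 1

```text
t: 5.52
eef_pos: [480.4, 153.5, 30.7]
tcp_rot: [-3.141, -0.001, 2.717]
ft_force: [0.8, 0.1, 0.3]
opening: 1.001
```

```bash
python3 - <<'E'
from h import *
s=env.state();print(s["eef_pos"],s["opening"],s["ft_force"])
im=env.read_camera("scene");cv2.imwrite("pics/g.png",cv2.resize(im[100:220,320:440,::-1],None,fx=5,fy=5,interpolation=cv2.INTER_CUBIC))
E
```

```text
[480.35687845 153.45952905  30.65435344] 1.0008176756257883 [0.78337497 0.13965632 0.27115932]
```

View pics/g.png

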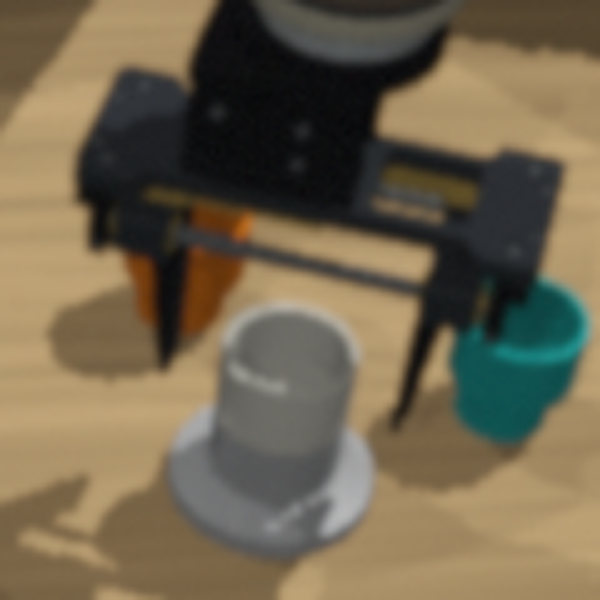

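The tips now sit at (165,368) and (397,428), about 30 mm below the rim centre, so real z is about 53. Closing.

>>> drive_tool:
  commands:
    - {"dx":0,"dy":0,"dz":0,"yaw":0}
    - {"dx":0,"dy":0,"dz":0,"yaw":0}
    - {"dx":0,"dy":0,"dz":0,"yaw":0}
    - {"dx":0,"dy":0,"dz":0,"yaw":0}
    - {"dx":0,"dy":0,"dz":0,"yaw":0}
  grip: 0.4

```text
t: 5.98
eef_pos: [480.7, 153.5, 31.1]
tcp_rot: [3.141, 0.0, 2.717]
ft_force: [0.1, 1.0, -1.0]
opening: 0.707
```

>>> drive_tool:
  commands:
    - {"dx":0,"dy":0,"dz":0,"yaw":0}
    - {"dx":0,"dy":0,"dz":0,"yaw":0}
    - {"dx":0,"dy":0,"dz":0,"yaw":0}
    - {"dx":0,"dy":0,"dz":0,"yaw":0}
    - {"dx":0,"dy":0,"dz":0,"yaw":0}
  grip: 0.4

```text
t: 6.4
eef_pos: [480.8, 153.6, 31.0]
tcp_rot: [3.141, 0.0, 2.717]
ft_force: [0.6, 1.1, 2.8]
opening: 0.6
```

```bash
python3 - <<'E'
from h import *
s=env.state();print(s["eef_pos"],s["opening"],s["ft_force"])
im=env.read_camera("scene");cv2.imwrite("pics/i.png",cv2.resize(im[100:220,320:440,::-1],None,fx=5,fy=5,interpolation=cv2.INTER_CUBIC))
E
```

```text
[480.77071447 153.57862873  30.99823748] 0.6001973297115751 [0.56701831 1.07051448 2.75791518]
```

View pics/i.png

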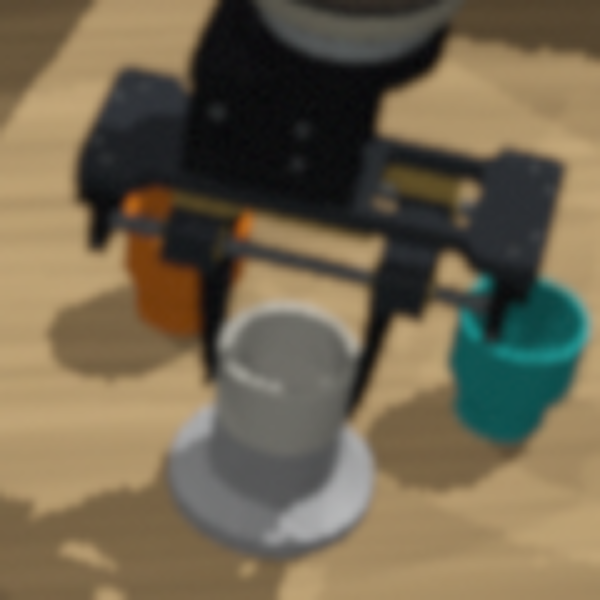

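It stopped on the object at 0.60 (57 mm, collar 58). I'll lift a little and watch the force for any sign of the stand coming up.

>>> drive_tool:
  commands:
    - {"dx":0,"dy":0,"dz":2,"yaw":0}
    - {"dx":0,"dy":0,"dz":2,"yaw":0}
    - {"dx":0,"dy":0,"dz":2,"yaw":0}
    - {"dx":0,"dy":0,"dz":0,"yaw":0}
  grip: 0.4

```text
t: 6.78
eef_pos: [480.3, 153.4, 37.0]
tcp_rot: [-3.141, -0.0, 2.717]
ft_force: [-0.1, -0.2, -1.4]
opening: 0.598
```

```bash
python3 - <<'E'
from h import *
s=env.state();print(s["eef_pos"],s["opening"],s["ft_force"])
im=env.read_camera("scene");cv2.imwrite("pics/j.png",cv2.resize(im[100:220,320:440,::-1],None,fx=5,fy=5,interpolation=cv2.INTER_CUBIC))
print(env.state()["ft_force"])
E
```

```text
[480.34463273 153.4073481   37.02716612] 0.5983527290924533 [-0.05522635 -0.17733242 -1.42048983]
[-0.73782954  0.43084634 -1.40879246]
```

View pics/j.png

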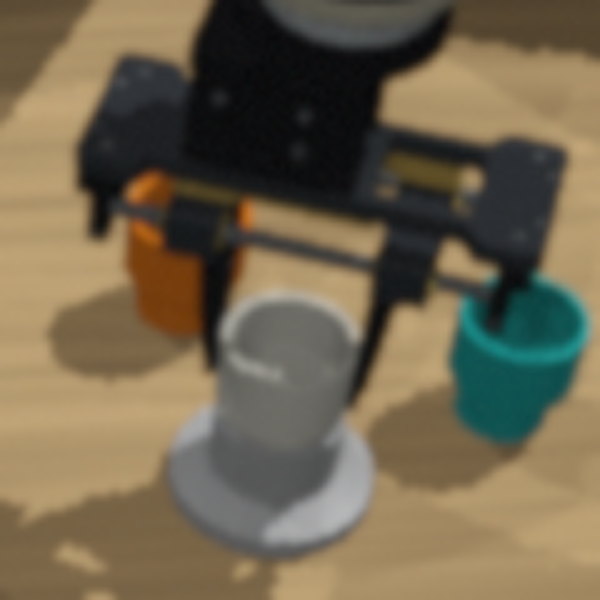

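The bowl has risen about 6 mm (rim top 302→292 px) and the stand foot hasn't moved. I'll keep drawing it straight up.

>>> drive_tool:
  commands:
    - {"dx":0,"dy":0,"dz":3,"yaw":0}
    - {"dx":0,"dy":0,"dz":3,"yaw":0}
    - {"dx":0,"dy":0,"dz":3,"yaw":0}
    - {"dx":0,"dy":0,"dz":3,"yaw":0}
    - {"dx":0,"dy":0,"dz":3,"yaw":0}
  grip: 0.4

```text
t: 7.25
eef_pos: [480.6, 153.5, 52.2]
tcp_rot: [3.141, 0.0, 2.717]
ft_force: [-0.3, -0.0, -2.8]
opening: 0.598
```

>>> drive_tool:
  commands:
    - {"dx":0,"dy":0,"dz":4,"yaw":0}
    - {"dx":0,"dy":0,"dz":5,"yaw":0}
    - {"dx":0,"dy":0,"dz":6,"yaw":0}
    - {"dx":0,"dy":0,"dz":8,"yaw":0}
    - {"dx":0,"dy":0,"dz":8,"yaw":0}

```text
t: 7.67
eef_pos: [480.6, 153.5, 83.8]
tcp_rot: [3.141, 0.0, 2.717]
ft_force: [-0.7, 0.3, -2.4]
opening: 0.598
```

>>> drive_tool:
  commands:
    - {"dx":0,"dy":0,"dz":8,"yaw":0}
    - {"dx":0,"dy":0,"dz":8,"yaw":0}
    - {"dx":0,"dy":0,"dz":6,"yaw":0}
    - {"dx":0,"dy":0,"dz":0,"yaw":0}
    - {"dx":0,"dy":0,"dz":0,"yaw":0}

```text
t: 8.08
eef_pos: [480.7, 153.5, 105.2]
tcp_rot: [3.141, 0.001, 2.717]
ft_force: [0.5, 0.2, -0.4]
opening: 0.598
```

```bash
python3 - <<'E'
from h import *
s=env.state();print(s["eef_pos"],s["opening"],s["ft_force"])
im=env.read_camera("scene");cv2.imwrite("pics/k.png",cv2.resize(im[60:260,300:460,::-1],None,fx=3,fy=3,interpolation=cv2.INTER_CUBIC))
E
```

```text
[480.67780719 153.49564285 105.18430255] 0.5983065950740902 [ 0.52000334  0.23350844 -0.44600949]
```

View pics/k.png

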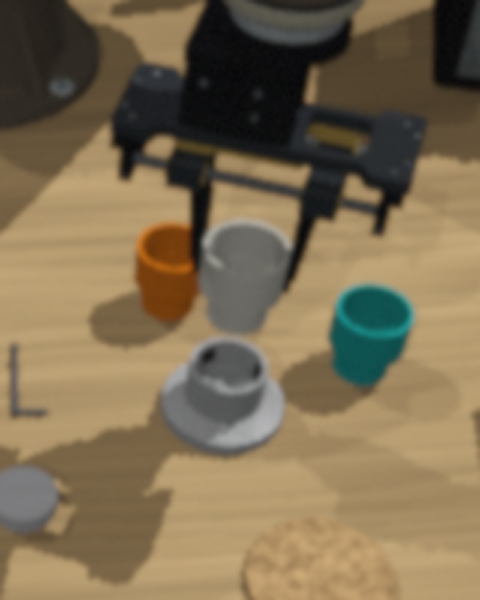

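The bowl is clear of the stand and upright, and the stand is in place. Carrying it to the coaster.

>>> drive_tool:
  commands:
    - {"dx":8,"dy":2,"dz":0,"yaw":0}
    - {"dx":16,"dy":4,"dz":0,"yaw":0}
    - {"dx":20,"dy":4,"dz":0,"yaw":0}
    - {"dx":20,"dy":5,"dz":0,"yaw":0}
    - {"dx":20,"dy":5,"dz":0,"yaw":0}
  grip: 0.4

```text
t: 8.55
eef_pos: [565.9, 173.7, 104.3]
tcp_rot: [-3.141, -0.0, 2.717]
ft_force: [0.6, 0.5, -1.0]
opening: 0.596
```

>>> drive_tool:
  commands:
    - {"dx":20,"dy":4,"dz":0,"yaw":0}
    - {"dx":20,"dy":4,"dz":0,"yaw":0}
    - {"dx":18,"dy":4,"dz":0,"yaw":0}
    - {"dx":12,"dy":3,"dz":0,"yaw":0}
    - {"dx":6,"dy":1,"dz":0,"yaw":0}

```text
t: 8.97
eef_pos: [642.1, 189.8, 103.8]
tcp_rot: [-3.141, -0.0, 2.717]
ft_force: [-0.7, 0.1, -1.1]
opening: 0.595
```

>>> drive_tool:
  commands:
    - {"dx":0,"dy":0,"dz":-10,"yaw":0}
    - {"dx":0,"dy":0,"dz":-20,"yaw":0}
    - {"dx":0,"dy":0,"dz":-18,"yaw":0}
    - {"dx":0,"dy":0,"dz":-12,"yaw":0}
    - {"dx":0,"dy":0,"dz":0,"yaw":0}

```text
t: 9.38
eef_pos: [638.6, 189.1, 41.6]
tcp_rot: [-3.139, -0.004, 2.717]
ft_force: [0.0, 0.3, -1.5]
opening: 0.596
```

```bash
python3 - <<'E'
from h import *
s=env.state();e=s["eef_pos"];print(e,s["opening"],s["ft_force"])
a=[]
for n,box in(("top",(160,70,310,220)),("scene",(330,150,480,300))):
    im=env.read_camera(n);x0,y0,x1,y1=box
    a.append(cv2.resize(im[y0:y1,x0:x1,::-1],None,fx=2.6,fy=2.6,interpolation=cv2.INTER_CUBIC))
cv2.imwrite("pics/l.png",np.hstack(a))
E
```

```text
[638.55152562 189.06222863  41.60641881] 0.5958872775461354 [ 0.03778727  0.29154255 -1.50356391]
```

View pics/l.png

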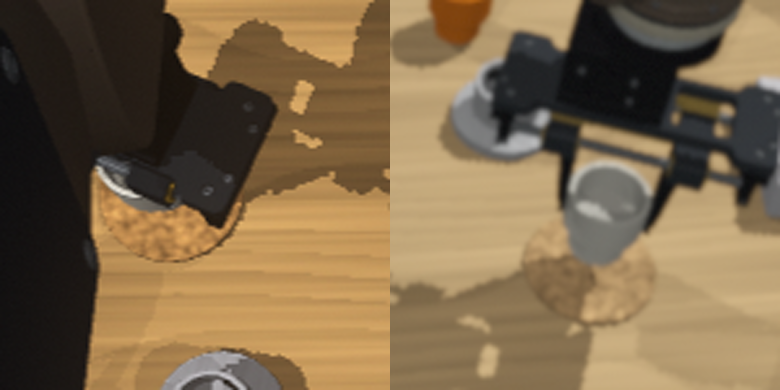

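Over the coaster and hanging upright. Lowering the rest slowly.

>>> drive_tool:
  commands:
    - {"dx":1,"dy":0,"dz":-8,"yaw":0}
    - {"dx":0,"dy":0,"dz":-8,"yaw":0}
    - {"dx":0,"dy":0,"dz":-5,"yaw":0}
    - {"dx":0,"dy":0,"dz":-2,"yaw":0}
    - {"dx":0,"dy":0,"dz":0,"yaw":0}

```text
t: 9.9
eef_pos: [641.3, 189.4, 21.2]
tcp_rot: [-3.141, -0.001, 2.717]
ft_force: [0.0, 0.3, -0.9]
opening: 0.598
```

>>> drive_tool:
  commands:
    - {"dx":0,"dy":0,"dz":-1,"yaw":0}
    - {"dx":0,"dy":0,"dz":-1,"yaw":0}
    - {"dx":0,"dy":0,"dz":0,"yaw":0}

```text
t: 10.15
eef_pos: [641.6, 189.5, 19.9]
tcp_rot: [3.141, 0.0, 2.717]
ft_force: [-0.8, -0.2, -0.8]
opening: 0.596
```

>>> drive_tool:
  commands:
    - {"dx":-1,"dy":0,"dz":-1,"yaw":0}
    - {"dx":0,"dy":0,"dz":-1,"yaw":0}
    - {"dx":0,"dy":0,"dz":-1,"yaw":0}
    - {"dx":0,"dy":0,"dz":0,"yaw":0}

```text
t: 10.48
eef_pos: [640.5, 189.5, 16.7]
tcp_rot: [3.142, -0.0, 2.717]
ft_force: [0.2, -0.8, -1.4]
opening: 0.595
```

>>> drive_tool:
  commands:
    - {"dx":0,"dy":0,"dz":-1,"yaw":0}
    - {"dx":0,"dy":0,"dz":0,"yaw":0}
    - {"dx":0,"dy":0,"dz":0,"yaw":0}

```text
t: 10.73
eef_pos: [640.5, 189.5, 15.8]
tcp_rot: [3.142, -0.0, 2.717]
ft_force: [-0.1, -0.3, -1.6]
opening: 0.598
```

>>> drive_tool:
  commands:
    - {"dx":0,"dy":0,"dz":-1,"yaw":0}
    - {"dx":0,"dy":0,"dz":0,"yaw":0}
    - {"dx":0,"dy":0,"dz":0,"yaw":0}

```text
t: 10.98
eef_pos: [640.7, 189.5, 15.0]
tcp_rot: [3.141, 0.0, 2.717]
ft_force: [-0.4, 1.2, 0.8]
opening: 0.598
```

Fz is starting to turn positive. One more small step to confirm contact.

>>> drive_tool:
  commands:
    - {"dx":0,"dy":0,"dz":-0.5,"yaw":0}
    - {"dx":0,"dy":0,"dz":0,"yaw":0}
    - {"dx":0,"dy":0,"dz":0,"yaw":0}

```text
t: 11.23
eef_pos: [640.7, 189.5, 15.0]
tcp_rot: [3.141, 0.0, 2.717]
ft_force: [-1.4, -0.5, 5.7]
opening: 0.598
```

```bash
python3 - <<'E'
from h import *
s=env.state();e=s["eef_pos"];print(e,s["opening"],s["ft_force"])
im=env.read_camera("scene");overlay("scene",im,[((640.5,189,50,6),(255,0,0)),((e[0],e[1],29,66),(0,255,0))],(350,170,480,300),4.5,"pics/m.png")
print(env.state()["ft_force"])
E
```

```text
[640.7221445  189.49840891  15.00764782] 0.5984905105085158 [-1.4356162  -0.46997096  5.7026496 ]
[-1.80800737 -0.45379199  6.00521094]
```

View pics/m.png

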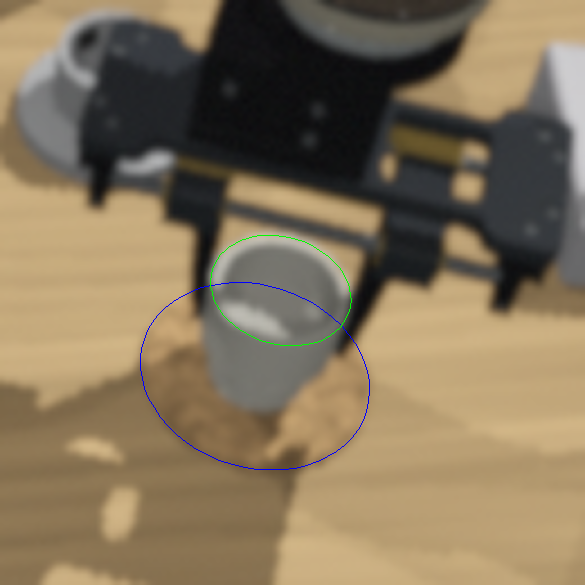

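Contact at 6 N: the bowl is seated and centred, with its rim on the prediction for a 66 mm top. Releasing, then going up.

>>> drive_tool:
  commands:
    - {"dx":0,"dy":0,"dz":0,"yaw":0}
    - {"dx":0,"dy":0,"dz":0,"yaw":0}
    - {"dx":0,"dy":0,"dz":0,"yaw":0}
    - {"dx":0,"dy":0,"dz":0,"yaw":0}
    - {"dx":0,"dy":0,"dz":0,"yaw":0}
  grip: 1

```text
t: 11.7
eef_pos: [640.5, 189.5, 14.2]
tcp_rot: [3.142, -0.0, 2.717]
ft_force: [0.1, 0.6, -0.4]
opening: 0.892
```

>>> drive_tool:
  commands:
    - {"dx":0,"dy":0,"dz":0,"yaw":0}
    - {"dx":0,"dy":0,"dz":0,"yaw":0}
    - {"dx":0,"dy":0,"dz":0,"yaw":0}
    - {"dx":0,"dy":0,"dz":0,"yaw":0}

```text
t: 12.03
eef_pos: [640.6, 189.5, 14.3]
tcp_rot: [3.142, -0.0, 2.717]
ft_force: [-0.2, -0.6, -0.2]
opening: 0.999
```

>>> drive_tool:
  commands:
    - {"dx":0,"dy":0,"dz":10,"yaw":0}
    - {"dx":0,"dy":0,"dz":20,"yaw":0}
    - {"dx":0,"dy":0,"dz":35,"yaw":0}
    - {"dx":0,"dy":0,"dz":35,"yaw":0}
    - {"dx":0,"dy":0,"dz":35,"yaw":0}

```text
t: 12.45
eef_pos: [640.3, 189.4, 151.6]
tcp_rot: [3.142, -0.0, 2.717]
ft_force: [0.8, 0.0, 1.0]
opening: 0.999
```

>>> drive_tool:
  commands:
    - {"dx":0,"dy":30,"dz":5,"yaw":0}
    - {"dx":0,"dy":35,"dz":0,"yaw":0}
    - {"dx":0,"dy":35,"dz":0,"yaw":0}
    - {"dx":0,"dy":35,"dz":0,"yaw":0}
    - {"dx":0,"dy":35,"dz":0,"yaw":0}

```text
t: 12.87
eef_pos: [640.4, 361.0, 155.6]
tcp_rot: [3.141, 0.001, 2.717]
ft_force: [0.2, -0.3, -0.9]
opening: 0.997
```

```bash
python3 - <<'E'
from h import *
s=env.state();print(s["eef_pos"],s["opening"],s["ft_force"],s["t"])
a=[]
for n,box in(("top",(160,80,460,280)),("scene",(220,130,460,290))):
    im=env.read_camera(n);x0,y0,x1,y1=box
    overlay(n,im,[((640.5,189,50,6),(255,0,0)),((640.5,189,29,66),(0,255,0))],box,2.4 if n=="top" else 3,f"pics/z_{n}.png");a.append(cv2.imread(f"pics/z_{n}.png")[:480,:720])
    cv2.imwrite(f"pics/full_{n}.png",im[:,:,::-1])
h=[cv2.resize(x,(480,320)) for x in a]
cv2.imwrite("pics/z.png",np.vstack([cv2.resize(x,(450,300)) for x in a]))
for q in("pick_bowl","square_stack","stand"):print(q,[(r["pixel"],round(r["conf"],2)) for r in env.place_of(q,"top")])
E
```

```text
[640.37304753 361.02875055 155.57114225] 0.9965226816907088 [ 0.15791848 -0.29958505 -0.93932393] 12.8667
pick_bowl [([258.1, 297.7], 0.73), ([181.5, 249.8], 0.68), ([229.2, 140.7], 0.58)]
square_stack [([416.7, 234.3], 0.56)]
stand [([246.8, 230.4], 0.79)]
```

View pics/z.png

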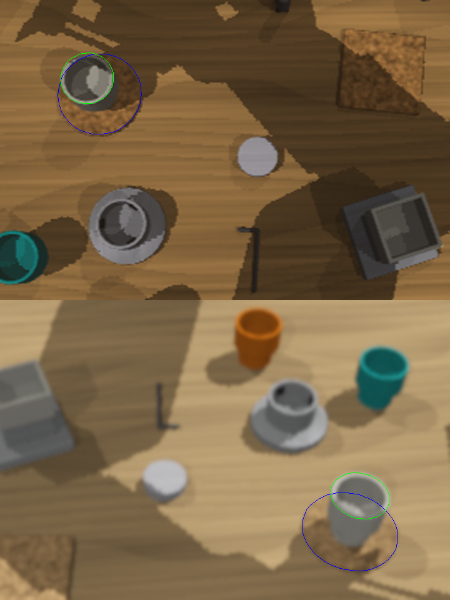

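Both views show the bowl upright at the coaster's centre, with the rim on the green prediction. The stand is at (246.8,230.4), compared with (246,230) at the start, and the square stack hasn't moved. Handing in.

>>> drive_tool:
  commands:
    - {"dx":0,"dy":0,"dz":0,"yaw":0}
    - {"dx":0,"dy":0,"dz":0,"yaw":0}

```text
t: 13.28
eef_pos: [640.9, 358.2, 154.8]
tcp_rot: [3.141, 0.0, 2.715]
ft_force: [0.5, 0.2, 0.1]
opening: 0.998
```

```bash
python3 -c "
from cell import env
print(env.job_done())"
```

```text
the job is handed in; nothing more can be done
None
```

I drew the bowl straight up out of the stand and set it down upright in the middle of the round coaster. I handed the job in at about 13 s. It reported no verdict.

- **Lift and placing:** The lift took at most about 3 N of downward pull, so the stand stayed down. I lowered the bowl until it pressed on the coaster with about 6 N, then opened the fingers and moved the arm well clear.
- **Last checks:** In both camera views the bowl stands upright, within a few mm of the coaster's centre. The stand and the square stack are within about 1–2 px of where they started.
- **What disagreed:** The fingertips really sat about 22–29 mm higher than the reported TCP height. My first attempt to grip closed on nothing just above the rim and touched nothing. I measured the offset in the images, went lower and gripped the bowl's collar, with the fingers stopping at about 57 mm against a nominal 58 mm.
- **Refused move:** One earlier move was refused because I left out the yaw value.

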